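Sort the lock-up metal from a stripped form into its tray

ROBOT

A 6-joint arm with a two-finger parallel gripper is mounted at the origin on a cart in front of the work surface, level with it; the furniture and walls round the work are solid. World frame = base frame: x ahead of the robot, y to its left, z up, the work surface at z = 0. Lengths are in m, angles in rad, forces in N, time in s.
With the tool pointing down it reaches from about 0.4 to 0.925 m from the base axis. Payload 12.5 kg.
Tool frame: the origin (TCP) lies on the mounting face of the last link; the fingertips stand 190 mm ahead of it and the grasp point (between the pads) lies 171 mm ahead of it; z points along the fingers, y is the line along which they close (so a half turn about z gives the same grasp; the last joint's range is limited). The gripper opens to 95 mm and grips with 3 to 60 N. Pads are 20 mm wide; open, the fingers measure 119 mm over their backs; the gripper's body (75 mm by 180 mm) begins 59 mm behind the grasp point.
Start: joints at [-0.106, 0.491, 1.559, -0, 1.092, -0.106], TCP at [0.625, 0, 0.405] pointing down, gripper open.
Joint ranges: [-3.1, 3.1], [-0.84, 2.19], [0.05, 2.79], [-1.13, 4.28], [0.06, 2.93], [-2.69, 2.69]. Speed limits (rad/s): [2.22, 2.22, 2.79, 3.14, 3.14, 3.14].

INTERFACE

Orientations are given as [roll, pitch, yaw] about the fixed x, y, z axes, in that order (R = Rz(yaw) Ry(pitch) Rx(roll)).
In Python, from station import arm gives the robot as it stands.
- The arm moves only by the shell command python3 -m pendant 'ROWS' [FORCE]. ROWS is JSON, a list of rows, each an object of numbers: "x", "y", "z": the shift along the world's x, y, z normalised to -1 to 1, where 1 is 0.04 m; "spin": the turn about the world's z normalised to -1 to 1, where 1 is 5 degrees; "hand": the finger opening in mm, from 0 to 95.1. A call has 1 to 5 rows; each row shifts and turns the commanded pose from where the row before left it; what a row does not reach is not made up. A row lasts 1/10 s, in which the tool goes at most 50 mm and 8.59 degrees, less where a joint would pass 70% of its speed; a pose out of reach is approached as far as the arm can. A call with a number of a shift or a turn outside -1 to 1 is refused whole. A call with a gripper value outside its range is refused whole. The fingers move at their own pace and stop on an object; FORCE is the grip in N (left out, the last holds). Time passes only in rows, so rows that do not move let the fingers close. It gives the time, the measured TCP pose, the force, the opening and the grip force at its end, in the units of the state.
- arm.sense(): the state, without advancing time (a new reading comes with each control period).
- arm.camera(name): name is "scene" or "side" or "wrist"; returns the picture (384x512x3 uint8, blue, green, red); there is no depth.
- arm.camera_info(name): a dict with "fx", "fy", "cx", "cy" (pixels), "eye" and "orientation" of the camera in the world. Camera axes: x right, y up, looking along -z (the intrinsics and any distortion apply to the point x, -y, -z); pixel columns grow to the right and rows downward; lengths in m; the calibration is good to about 2 mm. A picture is of the moment at which its call begins: read the wrist's pose just before it. camera_info takes no time and is no camera call; for the wrist camera it gives the pose at the moment of the call.
- arm.close_job(): hands the job in; it is judged then, once.
The state is a dict: "t": time; "joint_positions": joint angles; "dq": joint speeds; "joint_torque": joint torques, N m; "position": TCP position; "tcp_rot": TCP orientation; "force": force on the tool from outside, world axes, zero at the start; "wrist_torque": the same for the moment, N m; "finger_gap": opening from 0.0 (shut) to 1.0 (fully open); "grasp_force": force on a finger pad.
Only numpy, scipy, OpenCV 4.12 (cv2) and the standard library are available. Lean on these libraries where they do the work, as an engineer would, in place of code of your own. Each camera call takes 0.05 s, during which the arm holds its last target. There are 200 camera calls.

TASK

The last form has been stripped: put the three grey metal bars and the black quoin lying on the plywood board back into the sorting tray, each lying flat down in its own pocket - the quoin in the green-floored pocket, each bar in the pale-floored pocket made for its length (shortest, middle, longest). Leave the two oak strips (one brown, one almost black) where they lie; they do not belong in the tray.

Things in the scene. Friction and masses are not known exactly. Their poses are not given: they have to be found in the camera images.
- quoin: Black iron quoin (small lock-up wedge block) with a brass cam on its top, 22 mm wide (x), 55 mm long (y), 18 mm high (z), 0.055 kg; origin: centre of its underside, y along its length, z up. Starts lying flat on a fixed plywood board whose top is 30 mm above the table.
- bar_short: Shortest of the three light grey cast metal bars, 21 mm wide (x), 71 mm long (y), 22 mm high (z), 0.12 kg; origin: centre of its underside, y along its length, z up. Starts lying flat on a fixed plywood board whose top is 30 mm above the table.
- bar_medium: Middle one of the three light grey cast metal bars, 21 mm wide (x), 109 mm long (y), 23 mm high (z), 0.19 kg; origin: centre of its underside, y along its length, z up. Starts lying flat on a fixed plywood board whose top is 30 mm above the table.
- bar_long: Longest of the three light grey cast metal bars, 21 mm wide (x), 132 mm long (y), 22 mm high (z), 0.23 kg; origin: centre of its underside, y along its length, z up. Starts lying flat on a fixed plywood board whose top is 30 mm above the table.
- oak_dark: Very dark brown oak strip, of the bars' shape, 22 mm wide (x), 127 mm long (y), 17 mm high (z), 0.035 kg; origin: centre of its underside, y along its length, z up. Starts lying flat on a fixed plywood board whose top is 30 mm above the table. It does not belong in the tray.
- oak_brown: Mid-brown oak strip, of the bars' shape, 19 mm wide (x), 121 mm long (y), 17 mm high (z), 0.035 kg; origin: centre of its underside, y along its length, z up. Starts lying flat on a fixed plywood board whose top is 30 mm above the table. It does not belong in the tray.
- bay_quoin: Place of the quoin: fixed dark wooden insert, 58 x 155 x 10 mm with an open pocket, one of four side by side in any order, 60 mm apart, in a low wooden tray. Pocket 35 mm wide (x), 73 mm long (y); green floor 3 mm above the origin, walls 7 mm above the floor. Origin: centre of the insert's underside, 33 mm above the table; y along the pocket, z up.
- bay_short: Place of the shortest bar: fixed dark wooden insert, 58 x 155 x 10 mm with an open pocket, one of four side by side in any order, 60 mm apart, in a low wooden tray. Pocket 35 mm wide (x), 89 mm long (y); pale wood floor 3 mm above the origin, walls 7 mm above the floor. Origin: centre of the insert's underside, 33 mm above the table; y along the pocket, z up.
- bay_medium: Place of the middle bar: fixed dark wooden insert, 58 x 155 x 10 mm with an open pocket, one of four side by side in any order, 60 mm apart, in a low wooden tray. Pocket 35 mm wide (x), 127 mm long (y); pale wood floor 3 mm above the origin, walls 7 mm above the floor. Origin: centre of the insert's underside, 33 mm above the table; y along the pocket, z up.
- bay_long: Place of the longest bar: fixed dark wooden insert, 58 x 155 x 10 mm with an open pocket, one of four side by side in any order, 60 mm apart, in a low wooden tray. Pocket 35 mm wide (x), 150 mm long (y); pale wood floor 3 mm above the origin, walls 7 mm above the floor. Origin: centre of the insert's underside, 33 mm above the table; y along the pocket, z up.

How it is judged:
By the outcome, as a careful person would: the job done as asked, in the order asked, and still so for the second after the job is handed in, with the robot touching nothing.
It also fails if it takes over 96 s, if anything falls off the work surface, if the arm or the gripper's body presses on something with over 40 N, if the wrist force passes 120 N, or if a joint passes its speed limit or range.

## Working session

There is one attempt and no reset: what is moved stays moved. The work goes in short steps, Python scripts to look and compute and a shell command to move; the robot and the scene stay as the last step left them, time stands still between calls to the robot, and variables do not carry over. Pictures are saved under pics/ and viewed, at most 14 in all, crops included, and the job is handed in when it is done.

```bash
mkdir -p pics; python3 - <<'E'
from station import arm
import cv2
for n in ("scene","side","wrist"):
    i=arm.camera_info(n); print(n,i)
    cv2.imwrite(f"pics/{n}0.png",arm.camera(n))
s=arm.sense();print(s)
E
```

```text
scene {'fx': 419.55201376838, 'fy': 419.55201376838, 'cx': 260.17948263309063, 'cy': 197.27807961426288, 'eye': array([0.13919765, 0.7064568 , 0.72921178]), 'orientation': array([ 7.60967794e-01,  1.74921784e-03, -2.53694358e+00])}
side {'fx': 371.1887080935647, 'fy': 371.1887080935647, 'cx': 257.4476314966305, 'cy': 190.71993172484844, 'eye': array([0.3902197 , 0.97029379, 0.43211868]), 'orientation': array([ 1.14247798, -0.01481328, -3.00244961])}
wrist {'fx': 338.6699044608402, 'fy': 338.6699044608402, 'cx': 252.9587718045812, 'cy': 192.13550264265916, 'eye': array([0.62528267, 0.07373241, 0.38222023]), 'orientation': array([-0.26957907,  0.00055357, -0.00105892])}
{'t': 0.15, 'joint_positions': array([-1.05623377e-01,  4.91451930e-01,  1.55926677e+00,  2.77430927e-05,
        1.09168471e+00, -1.05576295e-01]), 'dq': array([-0.0012418 , -0.00178815, -0.00278715,  0.00047684,  0.00049398,
        0.00032491]), 'joint_torque': array([ 3.16444048e-04, -6.12899423e+01, -2.58276522e+01,  6.91918633e-02,
        4.73701756e-02, -5.07232733e-05]), 'position': array([6.25002516e-01, 9.86979944e-06, 4.04291466e-01]), 'tcp_rot': array([-3.14078900e+00, -1.09909653e-04,  1.57073640e+00]), 'force': array([-0.56867237, -0.30855884, -0.08005849]), 'wrist_torque': array([-0.00824529,  0.00792059,  0.02900455]), 'grasp_force': 0.0, 'finger_gap': 1.0001124061550881}
```

View pics/scene0.png

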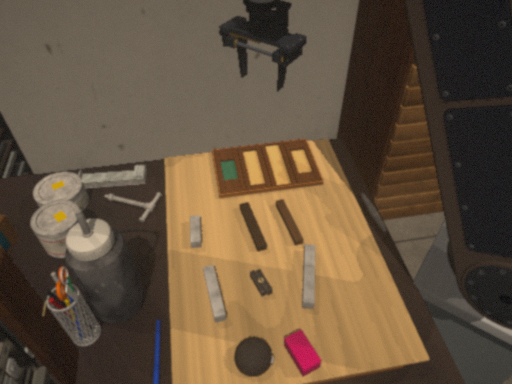

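View pics/wrist0.png

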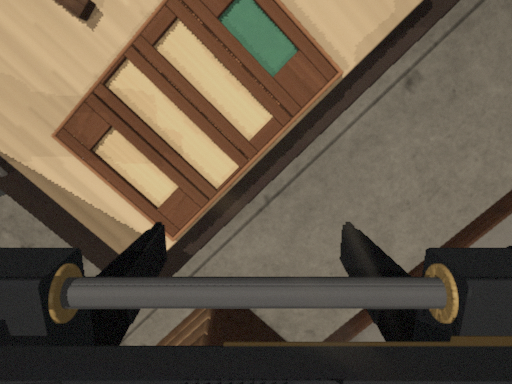

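The scene shows the quoin at (260,282), short bar (195,232), medium (215,292), long (308,276), dark oak (252,226), brown oak (288,222), and tray around (268,167). The wrist view shows the tray's pockets: green (260,35), two long ones, and short (135,165).

```bash
cat > h.py <<'E'
from station import arm
import numpy as np, cv2
from scipy.spatial.transform import Rotation as R
def w(info,px,z):
    px=np.atleast_2d(np.array(px,float))
    d=np.c_[(px[:,0]-info['cx'])/info['fx'],-(px[:,1]-info['cy'])/info['fy'],-np.ones(len(px))]
    d=R.from_euler('xyz',info['orientation']).apply(d); e=np.array(info['eye'])
    return e+d*((z-e[2])/d[:,2])[:,None]
def proj(info,P):
    p=R.from_euler('xyz',info['orientation']).inv().apply(np.atleast_2d(P)-info['eye'])
    return np.c_[info['cx']+info['fx']*p[:,0]/-p[:,2],info['cy']-info['fy']*p[:,1]/-p[:,2]]
E
python3 - <<'E'
from h import *
i=arm.camera_info("scene")
n=["quoin","short","med","long","dark","brown"]
for a,p in zip(n,w(i,[(260,282),(195,232),(215,292),(308,276),(252,226),(288,222)],.05)):print(a,p.round(3))
print(w(i,[(215,151),(313,140),(322,183),(220,195)],.043).round(3))
print(w(i,[(165,155),(330,140),(428,358),(172,383)],.03).round(3))
i=arm.camera_info("wrist")
print(w(i,[(262,35),(215,80),(172,123),(136,166)],.036).round(3))
print(w(i,[(54,134),(174,238),(341,74)],.043).round(3))
E
```

```text
quoin [0.383 0.356 0.05 ]
short [0.563 0.333 0.05 ]
med [0.44 0.42 0.05]
long [0.316 0.293 0.05 ]
dark [0.475 0.253 0.05 ]
brown [0.418 0.201 0.05 ]
[[ 0.697  0.101  0.043]
 [ 0.515 -0.077  0.043]
 [ 0.419  0.05   0.043]
 [ 0.591  0.215  0.043]]
[[ 0.803  0.174  0.03 ]
 [ 0.486 -0.117  0.03 ]
 [ 0.073  0.307  0.03 ]
 [ 0.4    0.582  0.03 ]]
[[0.634 0.131 0.036]
 [0.588 0.091 0.036]
 [0.544 0.05  0.036]
 [0.504 0.006 0.036]]
[[ 0.428  0.04   0.043]
 [ 0.54  -0.071  0.043]
 [ 0.709  0.096  0.043]]
```

View pics/side0.png

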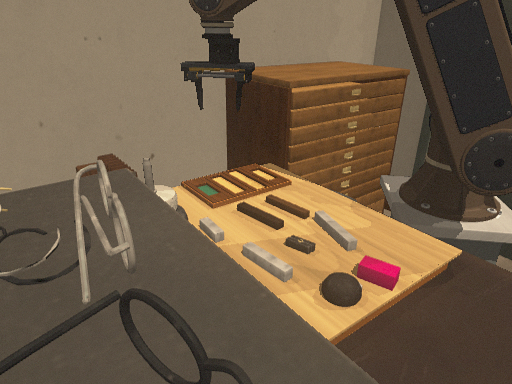

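The side view confirms the layout, with a pink block and a dark dome nearer the camera on the board. Next I move the wrist camera over the pieces.

```bash
r='{"x":-0.55,"y":1}'; python3 -m pendant '[{"x":-0.55,"y":1},{"x":-0.55,"y":1},{"x":-0.55,"y":1},{"x":-0.55,"y":1},{"x":-0.55,"y":1}]'; python3 -m pendant '[{"x":-0.55,"y":1},{"x":-0.55,"y":1},{"x":-0.55,"y":1},{"x":-0.55,"y":1},{}]';python3 -m pendant '[{},{},{}]'
python3 - <<'E'
from h import *
i=arm.camera_info("wrist");print(i,arm.sense()['position'])
np.save("wi1.npy",i,allow_pickle=True)
cv2.imwrite("pics/w1.png",arm.camera("wrist"))
E
```

```text
{'fx': 338.6699044608402, 'fy': 338.6699044608402, 'cx': 252.9587718045812, 'cy': 192.13550264265916, 'eye': array([0.62529537, 0.07373116, 0.38229976]), 'orientation': array([-0.26959596,  0.0003861 , -0.00105956])} [6.25002516e-01 9.86979944e-06 4.04291466e-01]invalid input at $[0]: expected keys x, y, z, spin, hand
invalid input at $[0]: expected keys x, y, z, spin, hand
invalid input at $[0]: expected keys x, y, z, spin, hand
```

View pics/w1.png

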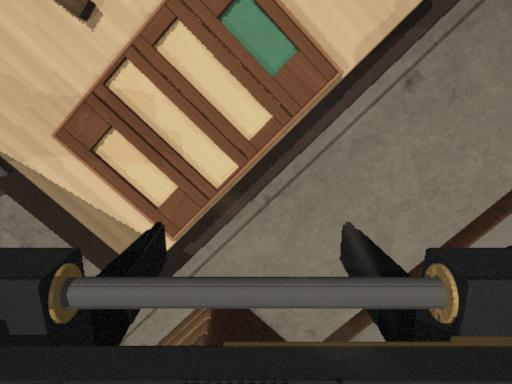

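The rows were refused because every key is needed, so the picture is unchanged: the arm did not move.

```bash
python3 -m pendant '[{"x":-0.55,"y":1,"z":0,"spin":0,"hand":95},{"x":-0.55,"y":1,"z":0,"spin":0,"hand":95},{"x":-0.55,"y":1,"z":0,"spin":0,"hand":95},{"x":-0.55,"y":1,"z":0,"spin":0,"hand":95},{"x":-0.55,"y":1,"z":0,"spin":0,"hand":95}]'; python3 -m pendant '[{"x":-0.55,"y":1,"z":0,"spin":0,"hand":95},{"x":-0.55,"y":1,"z":0,"spin":0,"hand":95},{"x":-0.55,"y":1,"z":0,"spin":0,"hand":95},{"x":0,"y":0,"z":0,"spin":0,"hand":95},{"x":0,"y":0,"z":0,"spin":0,"hand":95}]'
python3 - <<'E'
from h import *
i=arm.camera_info("wrist");print(i,arm.sense()['position'])
np.save("wi1.npy",i,allow_pickle=True)
cv2.imwrite("pics/w1.png",arm.camera("wrist"))
E
```

```text
t: 0.7
position: [0.5139, 0.2013, 0.4047]
tcp_rot: [-3.142, 0.0, 1.57]
force: [1.3, -0.3, 0.6]
finger_gap: 0.998
grasp_force: 0.0
t: 1.2
position: [0.4485, 0.3207, 0.4047]
tcp_rot: [3.142, 0.0, 1.573]
force: [0.4, -0.9, -0.0]
finger_gap: 0.998
grasp_force: 0.0
{'fx': 338.6699044608402, 'fy': 338.6699044608402, 'cx': 252.9587718045812, 'cy': 192.13550264265916, 'eye': array([0.44863346, 0.39443624, 0.38264178]), 'orientation': array([-0.26991352, -0.00043712,  0.00123511])} [0.44848752 0.32073665 0.40467557]
```

View pics/w1.png

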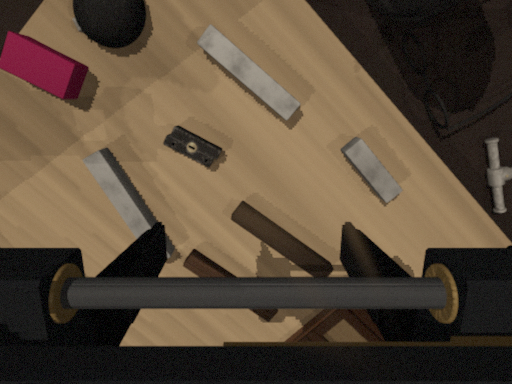

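The wrist view shows: medium bar from (210,35) to (290,113), quoin (193,146), short bar (370,170), long bar from (95,153) to about (165,250) with its end behind the finger, dark oak (280,238) and brown oak (230,285).

```bash
python3 - <<'E'
from h import *
i=np.load("wi1.npy",allow_pickle=True).item(); im=cv2.imread("pics/w1.png")
hsv=cv2.cvtColor(im,cv2.COLOR_BGR2HSV)
for p in [(250,72),(370,170),(120,190),(193,150),(230,110),(106,155)]:print(p,hsv[p[1],p[0]])
m=((hsv[...,1]<60)&(hsv[...,2]>80)).astype(np.uint8); m[:,430:]=0; m[265:]=0
m=cv2.morphologyEx(m,cv2.MORPH_OPEN,np.ones((3,3)))
q=(hsv[...,2]<75).astype(np.uint8); q2=np.zeros_like(q); q2[115:175,155:230]=q[115:175,155:230]
for mm,z in ((m,.052),(q2,.046)):
  cs,_=cv2.findContours(mm,cv2.RETR_EXTERNAL,cv2.CHAIN_APPROX_NONE)
  for c in cs:
    if cv2.contourArea(c)<300: continue
    P=w(i,c[:,0],z)[:,:2]*1000
    r=cv2.minAreaRect(P.astype(np.float32)); b=cv2.boxPoints(r)
    print(np.round(c[:,0].mean(0)),np.round(r[0],1),np.round(r[1],1),round(r[2],1)); print(b.round(0).tolist())
v=im.copy(); v[(m>0)&(np.indices(m.shape).sum(0)%4==0)]=(0,0,255)
cv2.imwrite("pics/w1b.png",np.hstack([cv2.resize(im[20:270,70:420],None,fx=1.6,fy=1.6)[:,:]]))
E
```

```text
(250, 72) [ 19  31 154]
(370, 170) [ 19  35 116]
(120, 190) [ 22  34 137]
(193, 150) [ 19  91 137]
(230, 110) [ 17  98 159]
(106, 155) [30 33 54]
[117. 193.] [312.  299.5] [20.9 95.3] 29.1
[[280.0, 336.0], [326.0, 253.0], [344.0, 263.0], [298.0, 346.0]]
[372. 169.] [567.6 326.2] [20.7 74.5] 41.7
[[535.0, 347.0], [585.0, 292.0], [600.0, 305.0], [551.0, 361.0]]
[248.  72.] [445.4 416.4] [ 20.9 108.1] 50.4
[[397.0, 443.0], [480.0, 374.0], [494.0, 390.0], [410.0, 459.0]]
[194. 146.] [390.1 347.8] [24.  57.4] 62.3
[[359.0, 351.0], [410.0, 324.0], [421.0, 345.0], [370.0, 372.0]]
```

```bash
python3 - <<'E'
from h import *
im=cv2.imread("pics/wrist0.png"); hsv=cv2.cvtColor(im,cv2.COLOR_BGR2HSV)
i=dict(fx=338.67,fy=338.67,cx=252.96,cy=192.14,eye=np.array([.62529,.07373,.38225]),orientation=[-.2696,.0005,-.00106])
for p in [(262,35),(215,80),(172,123),(136,166)]:print(hsv[p[1],p[0]])
g=((hsv[...,0]>60)&(hsv[...,0]<95)&(hsv[...,1]>80)).astype(np.uint8)
y=((hsv[...,0]<35)&(hsv[...,2]>150)).astype(np.uint8)
for m in(g,y):
  cs,_=cv2.findContours(cv2.morphologyEx(m,cv2.MORPH_OPEN,np.ones((3,3))),cv2.RETR_EXTERNAL,cv2.CHAIN_APPROX_NONE)
  for c in cs:
    if cv2.contourArea(c)<1200: continue
    r=cv2.minAreaRect((w(i,c[:,0],.036)[:,:2]*1000).astype(np.float32))
    print(c[:,0].mean(0).round(),np.round(r[0],1),np.round(r[1],1),round(r[2],1))
E
```

```text
[ 69  86 124]
[ 20  87 212]
[ 20  85 214]
[ 20  87 213]
[259.  36.] [630.2 132.1] [33.1 71.6] 45.3
[135. 167.] [503.9   3.4] [33.2 86.8] 45.3
[170. 122.] [546.4  46. ] [ 34. 147.] 45.1
[212.  78.] [588.7  88.6] [ 34.1 124.5] 45.0
[344.  21.] [712.8 127.7] [ 66.  131.2] 89.9
[73. 97.] [449.7  55.6] [231.6 159.3] 83.1
```

The pockets are, from the green one: quoin (0.6305,0.1315), medium (0.5887,0.0887), long (0.546,0.046), short (0.504,0.0035), with the closing axis at 45°. I'll pick up the medium bar first.

```bash
python3 -m pendant '[{"x":-0.008,"y":0.24,"z":-0.26,"spin":1,"hand":45},{"x":-0.008,"y":0.24,"z":-0.26,"spin":1,"hand":45},{"x":-0.008,"y":0.24,"z":-0.26,"spin":1,"hand":45},{"x":-0.008,"y":0.24,"z":-0.26,"spin":1,"hand":45},{"x":-0.008,"y":0.24,"z":-0.26,"spin":1,"hand":45}]' 30 >/dev/null; python3 -m pendant '[{"x":-0.008,"y":0.24,"z":-0.26,"spin":1,"hand":45},{"x":-0.008,"y":0.24,"z":-0.26,"spin":1,"hand":45},{"x":-0.008,"y":0.24,"z":-0.26,"spin":1,"hand":45},{"x":-0.008,"y":0.24,"z":-0.26,"spin":1,"hand":45},{"x":-0.008,"y":0.24,"z":-0.26,"spin":1,"hand":45}]'; python3 -m pendant '[{"x":0,"y":0,"z":0,"spin":0,"hand":45},{"x":0,"y":0,"z":0,"spin":0,"hand":45},{"x":0,"y":0,"z":0,"spin":0,"hand":45}]'
python3 - <<'E'
from h import *
cv2.imwrite("pics/w2.png",arm.camera("wrist"))
E
```

```text
t: 2.25
position: [0.447, 0.4151, 0.3002]
tcp_rot: [-3.142, 0.0, 2.445]
force: [0.7, -0.2, 0.2]
finger_gap: 0.474
grasp_force: 0.0
t: 2.55
position: [0.4463, 0.4152, 0.3013]
tcp_rot: [3.141, 0.0, 2.44]
force: [-0.2, -0.0, 0.1]
finger_gap: 0.472
grasp_force: 0.0
```

View pics/w2.png

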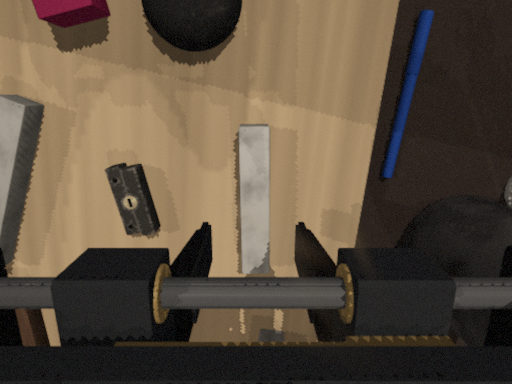

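The medium bar (238–270 columns, axis vertical) lies centred between the fingers at (208,235) and (302,235). Descend and grip.

```bash
python3 -m pendant '[{"x":0,"y":0.02,"z":-0.6,"spin":0,"hand":45},{"x":0,"y":0,"z":-0.6,"spin":0,"hand":45},{"x":0,"y":0,"z":-0.57,"spin":0,"hand":45},{"x":0,"y":0,"z":0,"spin":0,"hand":45},{"x":0,"y":0,"z":0,"spin":0,"hand":0}]' 30; python3 -m pendant '[{"x":0,"y":0,"z":0,"spin":0,"hand":0},{"x":0,"y":0,"z":0,"spin":0,"hand":0},{"x":0,"y":0,"z":0,"spin":0,"hand":0},{"x":0,"y":0,"z":0,"spin":0,"hand":0},{"x":0,"y":0,"z":0,"spin":0,"hand":0}]' 30; python3 -m pendant '[{"x":0,"y":0,"z":0.5,"spin":0,"hand":0},{"x":0,"y":0,"z":0.5,"spin":0,"hand":0},{"x":0,"y":0,"z":0.5,"spin":0,"hand":0},{"x":0,"y":0,"z":0.5,"spin":0,"hand":0},{"x":0,"y":0,"z":0,"spin":0,"hand":0}]'
```

```text
t: 3.1
position: [0.4461, 0.4167, 0.2307]
tcp_rot: [3.141, 0.0, 2.443]
force: [-0.7, -0.2, -0.0]
finger_gap: 0.434
grasp_force: 0.0
t: 3.6
position: [0.4459, 0.4169, 0.231]
tcp_rot: [3.14, 0.0, 2.444]
force: [-0.9, -0.7, 7.2]
finger_gap: 0.219
grasp_force: 30.0
t: 4.1
position: [0.4459, 0.417, 0.3123]
tcp_rot: [3.138, 0.001, 2.444]
force: [-0.2, 0.2, -2.4]
finger_gap: 0.219
grasp_force: 30.0
```

```bash
python3 -m pendant '[{"x":0.36,"y":-0.82,"z":0,"spin":-0.2,"hand":0},{"x":0.36,"y":-0.82,"z":0,"spin":-0.2,"hand":0},{"x":0.36,"y":-0.82,"z":0,"spin":-0.2,"hand":0},{"x":0.36,"y":-0.82,"z":0,"spin":-0.2,"hand":0},{"x":0.36,"y":-0.82,"z":0,"spin":-0.2,"hand":0}]' >/dev/null; python3 -m pendant '[{"x":0.36,"y":-0.82,"z":0,"spin":0,"hand":0},{"x":0.36,"y":-0.82,"z":0,"spin":0,"hand":0},{"x":0.36,"y":-0.82,"z":0,"spin":0,"hand":0},{"x":0.36,"y":-0.82,"z":0,"spin":0,"hand":0},{"x":0.36,"y":-0.82,"z":0,"spin":0,"hand":0}]'>/dev/null; python3 -m pendant '[{"x":0,"y":0,"z":-0.6,"spin":0,"hand":0},{"x":0,"y":0,"z":-0.3,"spin":0,"hand":0},{"x":0,"y":0,"z":0,"spin":0,"hand":0},{"x":0,"y":0,"z":0,"spin":0,"hand":0}]'
python3 - <<'E'
from h import *
cv2.imwrite("pics/w3.png",arm.camera("wrist"))
E
```

```text
t: 5.5
position: [0.5897, 0.0895, 0.2737]
tcp_rot: [-3.141, -0.001, 2.357]
force: [0.2, 0.2, -2.1]
finger_gap: 0.22
grasp_force: 30.0
```

View pics/w3.png

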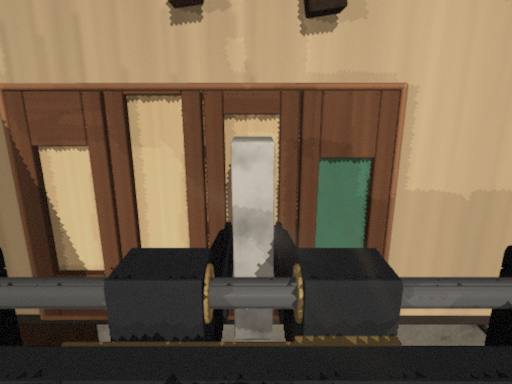

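The bar (232–274) is over the medium pocket (225–280), square to it. Lower and release.

```bash
python3 -m pendant '[{"x":0,"y":0,"z":-0.45,"spin":0,"hand":0},{"x":0,"y":0,"z":-0.3,"spin":0,"hand":0},{"x":0,"y":0,"z":-0.16,"spin":0,"hand":0},{"x":0,"y":0,"z":0,"spin":0,"hand":0},{"x":0,"y":0,"z":0,"spin":0,"hand":0}]'; python3 -m pendant '[{"x":0,"y":0,"z":0,"spin":0,"hand":32},{"x":0,"y":0,"z":0,"spin":0,"hand":32},{"x":0,"y":0,"z":0,"spin":0,"hand":32}]'; python3 -m pendant '[{"x":0,"y":0,"z":0.4,"spin":0,"hand":32},{"x":0,"y":0,"z":0.6,"spin":0,"hand":32},{"x":0,"y":0,"z":0.6,"spin":0,"hand":40},{"x":0,"y":0,"z":0,"spin":0,"hand":40},{"x":0,"y":0,"z":0,"spin":0,"hand":40}]'
```

```text
t: 6.05
position: [0.5899, 0.089, 0.2378]
tcp_rot: [3.141, 0.0, 2.356]
force: [0.4, -0.2, -2.3]
finger_gap: 0.218
grasp_force: 30.0
t: 6.35
position: [0.5899, 0.0888, 0.2379]
tcp_rot: [3.141, 0.001, 2.356]
force: [0.2, 0.7, -0.3]
finger_gap: 0.331
grasp_force: 0.0
t: 6.85
position: [0.5897, 0.0888, 0.3018]
tcp_rot: [3.141, 0.001, 2.356]
force: [1.2, -0.1, 0.5]
finger_gap: 0.42
grasp_force: 0.0
```

```bash
python3 -m pendant '[{"x":-0.08,"y":0.85,"z":0,"spin":-0.1,"hand":45},{"x":-0.08,"y":0.85,"z":0,"spin":-0.1,"hand":45},{"x":-0.08,"y":0.85,"z":0,"spin":-0.1,"hand":45},{"x":-0.08,"y":0.85,"z":0,"spin":-0.1,"hand":45},{"x":-0.08,"y":0.85,"z":0,"spin":-0.1,"hand":45}]' >/dev/null; python3 -m pendant '[{"x":-0.08,"y":0.85,"z":0,"spin":-0.1,"hand":45},{"x":-0.08,"y":0.85,"z":0,"spin":-0.06,"hand":45},{"x":0,"y":0,"z":0,"spin":0,"hand":45},{"x":0,"y":0,"z":0,"spin":0,"hand":45},{"x":0,"y":0,"z":0,"spin":0,"hand":45}]'
python3 - <<'E'
from h import *
i=arm.camera_info("wrist");im=arm.camera("wrist");cv2.imwrite("pics/w4.png",im)
hsv=cv2.cvtColor(im,cv2.COLOR_BGR2HSV)
m=((hsv[...,1]<60)&(hsv[...,2]>80)).astype(np.uint8);m=cv2.morphologyEx(m,cv2.MORPH_OPEN,np.ones((3,3)))
cs,_=cv2.findContours(m,cv2.RETR_EXTERNAL,cv2.CHAIN_APPROX_NONE)
for c in cs:
    if cv2.contourArea(c)<1000: continue
    P=w(i,c[:,0],.052)[:,:2]*1000; r=cv2.minAreaRect(P.astype(np.float32))
    print(c[:,0].min(0),c[:,0].max(0),np.round(r[0],1),np.round(r[1],1),round(r[2],1),cv2.boxPoints(r).round(0).tolist())
E
```

```text
t: 7.85
position: [0.5675, 0.326, 0.3008]
tcp_rot: [-3.14, -0.0, 2.298]
force: [1.0, -0.9, 0.2]
finger_gap: 0.477
grasp_force: 0.0
[160 283] [345 305] [612.5 273.6] [140.8  18.9] 41.6 [[554.0, 234.0], [566.0, 220.0], [671.0, 313.0], [659.0, 327.0]]
[241 158] [270 255] [568.7 326. ] [20.3 71.8] 42.0 [[537.0, 346.0], [585.0, 293.0], [600.0, 306.0], [552.0, 359.0]]
```

View pics/w4.png

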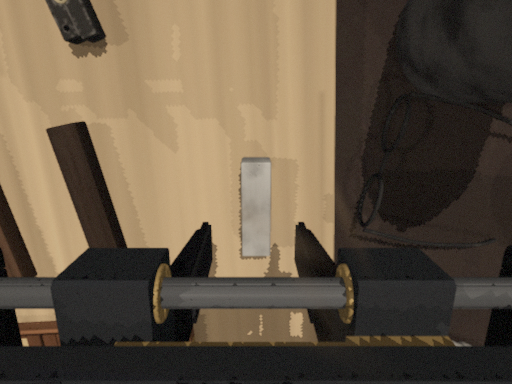

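The short bar (241–270 columns, rows 158–255) is centred between the fingers. Grip it.

```bash
python3 -m pendant '[{"x":0.03,"y":0,"z":-0.6,"spin":0,"hand":45},{"x":0,"y":0,"z":-0.6,"spin":0,"hand":45},{"x":0,"y":0,"z":-0.56,"spin":0,"hand":45},{"x":0,"y":0,"z":0,"spin":0,"hand":45},{"x":0,"y":0,"z":0,"spin":0,"hand":0}]' 30; python3 -m pendant '[{"x":0,"y":0,"z":0,"spin":0,"hand":0},{"x":0,"y":0,"z":0,"spin":0,"hand":0},{"x":0,"y":0,"z":0,"spin":0,"hand":0},{"x":0,"y":0,"z":0,"spin":0,"hand":0},{"x":0,"y":0,"z":0,"spin":0,"hand":0}]' 30; python3 -m pendant '[{"x":0,"y":0,"z":0.5,"spin":0,"hand":0},{"x":0,"y":0,"z":0.5,"spin":0,"hand":0},{"x":0,"y":0,"z":0.5,"spin":0,"hand":0},{"x":0,"y":0,"z":0.5,"spin":0,"hand":0},{"x":0,"y":0,"z":0,"spin":0,"hand":0}]'
```

```text
t: 8.4
position: [0.569, 0.3262, 0.2315]
tcp_rot: [-3.141, -0.0, 2.298]
force: [1.1, 0.3, 0.5]
finger_gap: 0.433
grasp_force: 0.0
t: 8.9
position: [0.5687, 0.3268, 0.2322]
tcp_rot: [3.14, 0.001, 2.299]
force: [-0.6, -1.2, 6.9]
finger_gap: 0.214
grasp_force: 30.0
t: 9.4
position: [0.5688, 0.327, 0.3137]
tcp_rot: [3.137, 0.001, 2.299]
force: [0.4, 0.4, -1.9]
finger_gap: 0.219
grasp_force: 30.0
```

```bash
python3 -m pendant '[{"x":-0.16,"y":-0.81,"z":0,"spin":0.13,"hand":0},{"x":-0.16,"y":-0.81,"z":0,"spin":0.13,"hand":0},{"x":-0.16,"y":-0.81,"z":0,"spin":0.13,"hand":0},{"x":-0.16,"y":-0.81,"z":0,"spin":0.13,"hand":0},{"x":-0.16,"y":-0.81,"z":0,"spin":0.13,"hand":0}]' >/dev/null; python3 -m pendant '[{"x":-0.16,"y":-0.81,"z":0,"spin":0,"hand":0},{"x":-0.16,"y":-0.81,"z":0,"spin":0,"hand":0},{"x":-0.16,"y":-0.81,"z":0,"spin":0,"hand":0},{"x":-0.16,"y":-0.81,"z":0,"spin":0,"hand":0},{"x":-0.16,"y":-0.81,"z":0,"spin":0,"hand":0}]'>/dev/null; python3 -m pendant '[{"x":0,"y":0,"z":-0.6,"spin":0,"hand":0},{"x":0,"y":0,"z":-0.3,"spin":0,"hand":0},{"x":0,"y":0,"z":0,"spin":0,"hand":0},{"x":0,"y":0,"z":0,"spin":0,"hand":0}]'
python3 - <<'E'
from h import *
cv2.imwrite("pics/w5.png",arm.camera("wrist"))
E
```

```text
t: 10.8
position: [0.5048, 0.0034, 0.2749]
tcp_rot: [-3.141, -0.001, 2.356]
force: [1.0, 0.1, -1.3]
finger_gap: 0.218
grasp_force: 30.0
```

View pics/w5.png

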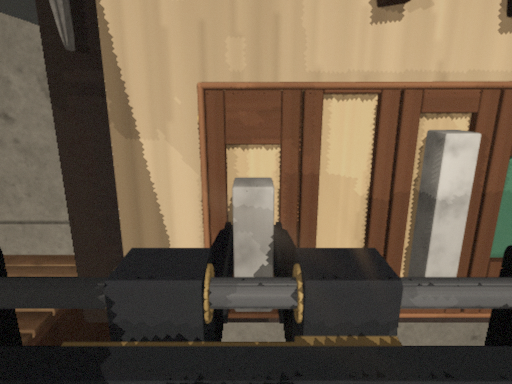

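The medium bar lies in its pocket (425–475), and the short bar (233–273) is over the short pocket (226–280). Lower and release, then go to the long bar.

```bash
python3 -m pendant '[{"x":0,"y":0,"z":-0.45,"spin":0,"hand":0},{"x":0,"y":0,"z":-0.3,"spin":0,"hand":0},{"x":0,"y":0,"z":-0.17,"spin":0,"hand":0},{"x":0,"y":0,"z":0,"spin":0,"hand":0},{"x":0,"y":0,"z":0,"spin":0,"hand":0}]'; python3 -m pendant '[{"x":0,"y":0,"z":0,"spin":0,"hand":32},{"x":0,"y":0,"z":0,"spin":0,"hand":32},{"x":0,"y":0,"z":0,"spin":0,"hand":32}]'; python3 -m pendant '[{"x":0,"y":0,"z":0.4,"spin":0,"hand":32},{"x":0,"y":0,"z":0.6,"spin":0,"hand":32},{"x":0,"y":0,"z":0.6,"spin":0,"hand":40},{"x":0,"y":0,"z":0,"spin":0,"hand":40},{"x":0,"y":0,"z":0,"spin":0,"hand":40}]'
```

```text
t: 11.35
position: [0.5047, 0.003, 0.2384]
tcp_rot: [3.142, 0.0, 2.356]
force: [-0.5, -0.2, -0.8]
finger_gap: 0.222
grasp_force: 30.0
t: 11.65
position: [0.5046, 0.0028, 0.2386]
tcp_rot: [3.141, 0.0, 2.355]
force: [-0.8, 0.4, -0.1]
finger_gap: 0.332
grasp_force: 0.0
t: 12.15
position: [0.5044, 0.0028, 0.3025]
tcp_rot: [3.141, 0.001, 2.355]
force: [-0.4, 0.1, -1.2]
finger_gap: 0.419
grasp_force: 0.0
```

```bash
python3 -m pendant '[{"x":-0.46,"y":0.7,"z":0,"spin":-0.32,"hand":45},{"x":-0.46,"y":0.7,"z":0,"spin":-0.32,"hand":45},{"x":-0.46,"y":0.7,"z":0,"spin":-0.32,"hand":45},{"x":-0.46,"y":0.7,"z":0,"spin":-0.32,"hand":45},{"x":-0.46,"y":0.7,"z":0,"spin":-0.32,"hand":45}]' >/dev/null; python3 -m pendant '[{"x":-0.46,"y":0.7,"z":0,"spin":-0.32,"hand":45},{"x":-0.46,"y":0.7,"z":0,"spin":-0.32,"hand":45},{"x":-0.46,"y":0.7,"z":0,"spin":-0.32,"hand":45},{"x":-0.46,"y":0.7,"z":0,"spin":-0.32,"hand":45},{"x":-0.46,"y":0.7,"z":0,"spin":-0.32,"hand":45}]' >/dev/null;  python3 -m pendant '[{"x":0,"y":0,"z":0,"spin":0,"hand":45},{"x":0,"y":0,"z":0,"spin":0,"hand":45},{"x":0,"y":0,"z":0,"spin":0,"hand":45}]'
python3 - <<'E'
from h import *
i=arm.camera_info("wrist");im=arm.camera("wrist");cv2.imwrite("pics/w6.png",im)
hsv=cv2.cvtColor(im,cv2.COLOR_BGR2HSV)
m=((hsv[...,1]<60)&(hsv[...,2]>80)).astype(np.uint8);m=cv2.morphologyEx(m,cv2.MORPH_OPEN,np.ones((3,3)))
cs,_=cv2.findContours(m,cv2.RETR_EXTERNAL,cv2.CHAIN_APPROX_NONE)
for c in cs:
    if cv2.contourArea(c)<1000: continue
    P=w(i,c[:,0],.052)[:,:2]*1000; r=cv2.minAreaRect(P.astype(np.float32))
    print(c[:,0].min(0),c[:,0].max(0),np.round(r[0],1),np.round(r[1],1),round(r[2],1),cv2.boxPoints(r).round(0).tolist())
E
```

```text
t: 13.45
position: [0.3209, 0.2823, 0.3019]
tcp_rot: [-3.141, 0.0, 2.076]
force: [0.5, 0.4, 0.0]
finger_gap: 0.475
grasp_force: 0.0
[237 109] [267 276] [316.9 287.2] [ 20.5 121.6] 29.0 [[278.0, 335.0], [337.0, 229.0], [355.0, 239.0], [296.0, 345.0]]
```

View pics/w6.png

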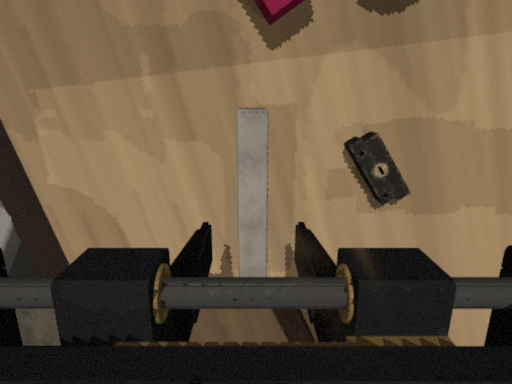

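```bash
python3 - <<'E'
from h import *
i=np.load("wi1.npy",allow_pickle=True).item()
P=w(i,[(184,262),(195,250)],.047)[:,:2]
a=np.radians(-61);u=np.array([np.cos(a),np.sin(a)]);v=np.array([-u[1],u[0]])
for p in P: d=p-[.3195,.2823];print(p.round(3),"along",(d@u).round(3),"lat",(d@v).round(3))
E
```

```text
[0.374 0.222] along 0.079 lat 0.018
[0.386 0.237] along 0.072 lat 0.036
```

The long bar (237–267 columns, end at row 109) is centred, and the brown oak is 70 mm along from the grasp. Grip it.

```bash
python3 -m pendant '[{"x":-0.03,"y":0,"z":-0.6,"spin":0,"hand":45},{"x":0,"y":0,"z":-0.6,"spin":0,"hand":45},{"x":0,"y":0,"z":-0.58,"spin":0,"hand":45},{"x":0,"y":0,"z":0,"spin":0,"hand":45},{"x":0,"y":0,"z":0,"spin":0,"hand":0}]' 40; python3 -m pendant '[{"x":0,"y":0,"z":0,"spin":0,"hand":0},{"x":0,"y":0,"z":0,"spin":0,"hand":0},{"x":0,"y":0,"z":0,"spin":0,"hand":0},{"x":0,"y":0,"z":0,"spin":0,"hand":0},{"x":0,"y":0,"z":0,"spin":0,"hand":0}]' 40; python3 -m pendant '[{"x":0,"y":0,"z":0.5,"spin":0,"hand":0},{"x":0,"y":0,"z":0.5,"spin":0,"hand":0},{"x":0,"y":0,"z":0.5,"spin":0,"hand":0},{"x":0,"y":0,"z":0.5,"spin":0,"hand":0},{"x":0,"y":0,"z":0,"spin":0,"hand":0}]'
```

```text
t: 14.0
position: [0.3199, 0.2824, 0.2313]
tcp_rot: [-3.141, 0.0, 2.075]
force: [0.6, 0.3, 0.5]
finger_gap: 0.432
grasp_force: 0.0
t: 14.5
position: [0.3195, 0.2828, 0.2319]
tcp_rot: [3.14, 0.0, 2.076]
force: [0.1, -2.3, 8.4]
finger_gap: 0.215
grasp_force: 40.0
t: 15.0
position: [0.3194, 0.2829, 0.3131]
tcp_rot: [3.137, -0.0, 2.076]
force: [0.3, -0.5, -2.2]
finger_gap: 0.218
grasp_force: 40.0
```

```bash
python3 -m pendant '[{"x":0.57,"y":-0.59,"z":0,"spin":0.32,"hand":0},{"x":0.57,"y":-0.59,"z":0,"spin":0.32,"hand":0},{"x":0.57,"y":-0.59,"z":0,"spin":0.32,"hand":0},{"x":0.57,"y":-0.59,"z":0,"spin":0.32,"hand":0},{"x":0.57,"y":-0.59,"z":0,"spin":0.32,"hand":0}]' >/dev/null; python3 -m pendant '[{"x":0.57,"y":-0.59,"z":0,"spin":0.32,"hand":0},{"x":0.57,"y":-0.59,"z":0,"spin":0.32,"hand":0},{"x":0.57,"y":-0.59,"z":0,"spin":0.32,"hand":0},{"x":0.57,"y":-0.59,"z":0,"spin":0.32,"hand":0},{"x":0.57,"y":-0.59,"z":0,"spin":0.32,"hand":0}]' >/dev/null; python3 -m pendant '[{"x":0,"y":0,"z":-0.6,"spin":0,"hand":0},{"x":0,"y":0,"z":-0.3,"spin":0,"hand":0},{"x":0,"y":0,"z":0,"spin":0,"hand":0},{"x":0,"y":0,"z":0,"spin":0,"hand":0}]'
python3 - <<'E'
from h import *
cv2.imwrite("pics/w7.png",arm.camera("wrist"))
E
```

```text
t: 16.4
position: [0.5471, 0.0473, 0.2749]
tcp_rot: [-3.141, -0.001, 2.356]
force: [0.7, 0.3, -1.5]
finger_gap: 0.215
grasp_force: 40.0
```

View pics/w7.png

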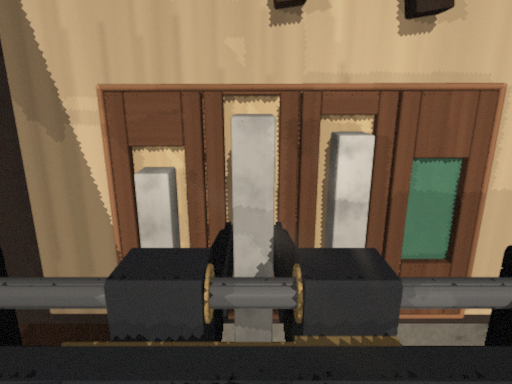

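The long bar (232–274) is over the long pocket (225–280), and the short and medium bars sit in theirs. Lower and release.

```bash
python3 -m pendant '[{"x":0,"y":0,"z":-0.45,"spin":0,"hand":0},{"x":0,"y":0,"z":-0.3,"spin":0,"hand":0},{"x":0,"y":0,"z":-0.17,"spin":0,"hand":0},{"x":0,"y":0,"z":0,"spin":0,"hand":0},{"x":0,"y":0,"z":0,"spin":0,"hand":0}]'; python3 -m pendant '[{"x":0,"y":0,"z":0,"spin":0,"hand":32},{"x":0,"y":0,"z":0,"spin":0,"hand":32},{"x":0,"y":0,"z":0,"spin":0,"hand":32}]'; python3 -m pendant '[{"x":0,"y":0,"z":0.4,"spin":0,"hand":32},{"x":0,"y":0,"z":0.6,"spin":0,"hand":32},{"x":0,"y":0,"z":0.6,"spin":0,"hand":40},{"x":0,"y":0,"z":0,"spin":0,"hand":40},{"x":0,"y":0,"z":0,"spin":0,"hand":40}]'
```

```text
t: 16.95
position: [0.5475, 0.0469, 0.2385]
tcp_rot: [3.141, 0.0, 2.356]
force: [0.4, -0.3, -2.3]
finger_gap: 0.215
grasp_force: 40.0
t: 17.25
position: [0.5475, 0.0468, 0.2386]
tcp_rot: [3.141, 0.0, 2.355]
force: [0.9, 0.0, -0.0]
finger_gap: 0.329
grasp_force: 0.0
t: 17.75
position: [0.5472, 0.0468, 0.3026]
tcp_rot: [3.141, 0.001, 2.355]
force: [1.2, -0.0, -0.8]
finger_gap: 0.42
grasp_force: 0.0
```

```bash
python3 -m pendant '[{"x":-0.39,"y":0.75,"z":0,"spin":0.35,"hand":45},{"x":-0.39,"y":0.75,"z":0,"spin":0.35,"hand":45},{"x":-0.39,"y":0.75,"z":0,"spin":0.35,"hand":45},{"x":-0.39,"y":0.75,"z":0,"spin":0.35,"hand":45},{"x":-0.39,"y":0.75,"z":0,"spin":0.35,"hand":45}]' >/dev/null; python3 -m pendant '[{"x":-0.39,"y":0.75,"z":0,"spin":0.35,"hand":45},{"x":-0.39,"y":0.75,"z":0,"spin":0.35,"hand":45},{"x":-0.39,"y":0.75,"z":0,"spin":0.35,"hand":45},{"x":-0.39,"y":0.75,"z":0,"spin":0.35,"hand":45},{"x":-0.39,"y":0.75,"z":0,"spin":0.35,"hand":45}]' >/dev/null;  python3 -m pendant '[{"x":0,"y":0,"z":0,"spin":0,"hand":45},{"x":0,"y":0,"z":0,"spin":0,"hand":45},{"x":0,"y":0,"z":0,"spin":0,"hand":45}]'
python3 - <<'E'
from h import *
i=arm.camera_info("wrist");im=arm.camera("wrist");cv2.imwrite("pics/w8.png",im)
hsv=cv2.cvtColor(im,cv2.COLOR_BGR2HSV)
m=((hsv[...,2]<75)).astype(np.uint8); m[:,:215]=0;m[:,295:]=0;m[:100]=0
m=cv2.morphologyEx(m,cv2.MORPH_CLOSE,np.ones((5,5)))
cs,_=cv2.findContours(m,cv2.RETR_EXTERNAL,cv2.CHAIN_APPROX_NONE)
for c in cs:
    if cv2.contourArea(c)<700: continue
    P=w(i,c[:,0],.047)[:,:2]*1000; r=cv2.minAreaRect(P.astype(np.float32))
    print(c[:,0].min(0),c[:,0].max(0),np.round(r[0],1),np.round(r[1],1),round(r[2],1))
E
```

```text
t: 19.05
position: [0.3917, 0.3462, 0.3018]
tcp_rot: [-3.141, -0.0, 2.66]
force: [0.1, 0.7, 0.1]
finger_gap: 0.473
grasp_force: 0.0
[215 276] [294 383] [486.6 296.4] [ 66.8 100.7] 62.3
[238 158] [268 232] [385.  348.3] [21.4 55.2] 63.0
```

View pics/w8.png

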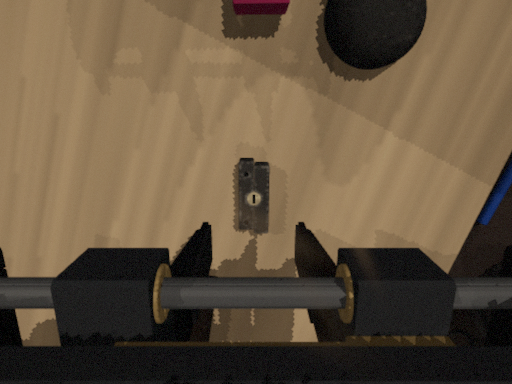

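The quoin (238–269 columns, rows 158–232) is square between the fingers; a 4 mm shift along its length centres the grasp.

```bash
python3 -m pendant '[{"x":-0.11,"y":0.05,"z":-0.62,"spin":0,"hand":45},{"x":0,"y":0,"z":-0.62,"spin":0,"hand":45},{"x":0,"y":0,"z":-0.6,"spin":0,"hand":45},{"x":0,"y":0,"z":0,"spin":0,"hand":45},{"x":0,"y":0,"z":0,"spin":0,"hand":0}]' 25; python3 -m pendant '[{"x":0,"y":0,"z":0,"spin":0,"hand":0},{"x":0,"y":0,"z":0,"spin":0,"hand":0},{"x":0,"y":0,"z":0,"spin":0,"hand":0},{"x":0,"y":0,"z":0,"spin":0,"hand":0},{"x":0,"y":0,"z":0,"spin":0,"hand":0}]' 25; python3 -m pendant '[{"x":0,"y":0,"z":0.5,"spin":0,"hand":0},{"x":0,"y":0,"z":0.5,"spin":0,"hand":0},{"x":0,"y":0,"z":0.5,"spin":0,"hand":0},{"x":0,"y":0,"z":0.5,"spin":0,"hand":0},{"x":0,"y":0,"z":0,"spin":0,"hand":0}]'
```

```text
t: 19.6
position: [0.3875, 0.3483, 0.229]
tcp_rot: [-3.141, -0.0, 2.66]
force: [-0.6, -0.4, 0.5]
finger_gap: 0.433
grasp_force: 0.0
t: 20.1
position: [0.3871, 0.3488, 0.2297]
tcp_rot: [3.14, 0.001, 2.661]
force: [-0.3, -2.2, 7.5]
finger_gap: 0.23
grasp_force: 25.0
t: 20.6
position: [0.3871, 0.349, 0.3111]
tcp_rot: [3.138, 0.002, 2.661]
force: [0.0, 1.2, -2.0]
finger_gap: 0.228
grasp_force: 25.0
```

```bash
python3 -m pendant '[{"x":0.61,"y":-0.54,"z":0,"spin":-0.35,"hand":0},{"x":0.61,"y":-0.54,"z":0,"spin":-0.35,"hand":0},{"x":0.61,"y":-0.54,"z":0,"spin":-0.35,"hand":0},{"x":0.61,"y":-0.54,"z":0,"spin":-0.35,"hand":0},{"x":0.61,"y":-0.54,"z":0,"spin":-0.35,"hand":0}]' >/dev/null; python3 -m pendant '[{"x":0.61,"y":-0.54,"z":0,"spin":-0.35,"hand":0},{"x":0.61,"y":-0.54,"z":0,"spin":-0.35,"hand":0},{"x":0.61,"y":-0.54,"z":0,"spin":-0.35,"hand":0},{"x":0.61,"y":-0.54,"z":0,"spin":-0.35,"hand":0},{"x":0.61,"y":-0.54,"z":0,"spin":-0.35,"hand":0}]' >/dev/null; python3 -m pendant '[{"x":0,"y":0,"z":-0.6,"spin":0,"hand":0},{"x":0,"y":0,"z":-0.3,"spin":0,"hand":0},{"x":0,"y":0,"z":0,"spin":0,"hand":0},{"x":0,"y":0,"z":0,"spin":0,"hand":0}]'
python3 - <<'E'
from h import *
cv2.imwrite("pics/w9.png",arm.camera("wrist"))
E
```

```text
t: 22.0
position: [0.6307, 0.1334, 0.2726]
tcp_rot: [-3.141, -0.001, 2.356]
force: [0.4, 0.0, -0.9]
finger_gap: 0.232
grasp_force: 25.0
```

View pics/w9.png

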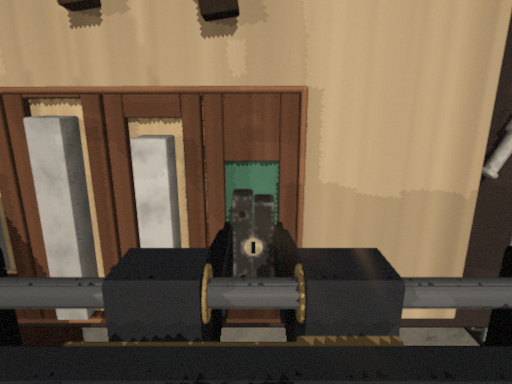

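The quoin (232–274) is over the green pocket (225–278). Lower, release, then retreat upward for a check.

```bash
python3 -m pendant '[{"x":0,"y":0,"z":-0.45,"spin":0,"hand":0},{"x":0,"y":0,"z":-0.3,"spin":0,"hand":0},{"x":0,"y":0,"z":-0.15,"spin":0,"hand":0},{"x":0,"y":0,"z":0,"spin":0,"hand":0},{"x":0,"y":0,"z":0,"spin":0,"hand":0}]'; python3 -m pendant '[{"x":0,"y":0,"z":0,"spin":0,"hand":32},{"x":0,"y":0,"z":0,"spin":0,"hand":32},{"x":0,"y":0,"z":0,"spin":0,"hand":32}]'; python3 -m pendant '[{"x":0,"y":0,"z":0.4,"spin":0,"hand":32},{"x":0,"y":0,"z":0.6,"spin":0,"hand":32},{"x":0,"y":0,"z":1,"spin":0,"hand":40},{"x":0,"y":0,"z":1,"spin":0,"hand":40},{"x":-0.5,"y":0.5,"z":1,"spin":0,"hand":40}]'; python3 -m pendant '[{"x":-0.8,"y":0.3,"z":0,"spin":0,"hand":40},{"x":-0.8,"y":0.3,"z":0,"spin":0,"hand":40},{"x":-0.8,"y":0.3,"z":0,"spin":0,"hand":40},{"x":0,"y":0,"z":0,"spin":0,"hand":40},{"x":0,"y":0,"z":0,"spin":0,"hand":40}]'
python3 - <<'E'
from h import *
a=arm.camera("wrist"); b=arm.camera("scene")
cv2.imwrite("pics/end.png",np.vstack([cv2.resize(a[:250],(600,293)),cv2.resize(b[120:290,150:350],(345,293),interpolation=cv2.INTER_CUBIC)]) if 0 else np.hstack([a[:290],cv2.resize(b[125:255,170:340],None,fx=290/130,fy=290/130)[:, :285]]))
E
```

```text
t: 22.55
position: [0.6311, 0.1329, 0.2372]
tcp_rot: [3.141, 0.0, 2.355]
force: [0.1, 0.0, -0.6]
finger_gap: 0.231
grasp_force: 25.0
t: 22.85
position: [0.6311, 0.1328, 0.2371]
tcp_rot: [3.141, 0.0, 2.355]
force: [0.1, -0.7, -0.6]
finger_gap: 0.338
grasp_force: 0.0
t: 23.35
position: [0.6119, 0.1514, 0.3983]
tcp_rot: [3.141, 0.001, 2.353]
force: [-0.7, 0.5, -1.1]
finger_gap: 0.415
grasp_force: 0.0
t: 23.85
position: [0.5148, 0.1891, 0.3974]
tcp_rot: [3.14, 0.001, 2.356]
force: [0.8, 0.7, -0.1]
finger_gap: 0.417
grasp_force: 0.0
```

View pics/end.png

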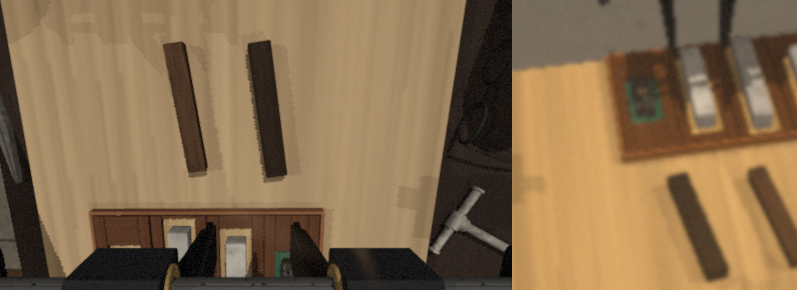

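The oak strips are undisturbed, and the quoin sits inside the green floor (645,98), with bars in their pockets. The short bar isn't visible here, so I return to the start viewpoint for a numerical check of all four.

```bash
python3 -m pendant '[{"x":0.55,"y":-0.95,"z":0,"spin":-1,"hand":40},{"x":0.55,"y":-0.95,"z":0,"spin":-1,"hand":40},{"x":0.55,"y":-0.95,"z":0,"spin":-1,"hand":40},{"x":0.55,"y":-0.95,"z":0,"spin":-1,"hand":40},{"x":0.55,"y":-0.95,"z":0,"spin":-1,"hand":40}]'>/dev/null; python3 -m pendant '[{"x":0,"y":0,"z":0.1,"spin":-1,"hand":95},{"x":0,"y":0,"z":0.1,"spin":-1,"hand":95},{"x":0,"y":0,"z":0,"spin":-1,"hand":95},{"x":0,"y":0,"z":0,"spin":-1,"hand":95},{"x":0,"y":0,"z":0,"spin":0,"hand":95}]'; python3 -m pendant '[{"x":0,"y":0,"z":0,"spin":0,"hand":95},{"x":0,"y":0,"z":0,"spin":0,"hand":95},{"x":0,"y":0,"z":0,"spin":0,"hand":95}]'>/dev/null
python3 - <<'E'
from h import *
i=arm.camera_info("wrist");im=arm.camera("wrist");cv2.imwrite("pics/chk.png",im)
hsv=cv2.cvtColor(im,cv2.COLOR_BGR2HSV)
bays=dict(quoin=(630.5,131.5,22,55,.054),medium=(588.7,88.8,21,109,.059),long=(546,46,21,132,.058),short=(504,3.5,21,71,.058))
u=np.array([1,-1])/2**.5
for n,(x,y,wd,l,z) in bays.items():
    k=np.zeros(im.shape[:2],np.uint8)
    c=np.array([x,y]);v=np.array([1,1])/2**.5
    q=np.array([c+a*u*l*.62+b*v*19 for a,b in((1,1),(1,-1),(-1,-1),(-1,1))])/1000
    cv2.fillPoly(k,[proj(i,np.c_[q,np.full(4,z-.008)]).astype(np.int32)],1)
    if n=="quoin": m=(hsv[...,2]<70)&(k>0)
    else: m=(hsv[...,1]<60)&(hsv[...,2]>90)&(k>0)
    m=cv2.morphologyEx(m.astype(np.uint8),cv2.MORPH_OPEN,np.ones((3,3)))
    cs,_=cv2.findContours(m,cv2.RETR_EXTERNAL,cv2.CHAIN_APPROX_NONE);cc=max(cs,key=cv2.contourArea)
    r=cv2.minAreaRect((w(i,cc[:,0],z)[:,:2]*1000).astype(np.float32)); d=np.array(r[0])-c
    print(n,np.round(r[0],1),np.round(r[1],1),round(r[2],1),"off along/across",round(d@u,1),round(d@v,1))
E
```

```text
t: 24.95
position: [0.6256, -0.002, 0.4043]
tcp_rot: [-3.141, 0.0, 1.568]
force: [-0.0, -0.5, -0.6]
finger_gap: 0.785
grasp_force: 0.0
quoin [646.1 123.9] [11.2 26.1] 27.7 off along/across 16.4 5.7
medium [589.5  88.7] [ 21.  108.1] 45.1 off along/across 0.7 0.5
long [548.5  48.1] [ 23.5 131. ] 44.5 off along/across 0.3 3.2
short [509.2   2.8] [26.1 70.1] 44.0 off along/across 4.2 3.1
```

The bars measure true size at the seated height and lie within their pockets. The quoin's threshold caught only a fragment, but the last picture showed green floor all round it. Handing in.

```bash
python3 -c "
from station import arm
print(arm.close_job())"
```

```text
the job is handed in; nothing more can be done
None
```

I put the quoin and the three bars in their own pockets, left both oak strips untouched, and handed the job in at about 25 s; the bars measured flat and seated, while the quoin was confirmed only by picture.

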